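# Pin the camera slide for sea

## Task

Secure the camera slide for sea: take the locking pin out of its parking block, pass its foot down through the wide opening at the end of the slotted rail, then drag it along the slot with a light push on the steel bar hidden below until the foot drops into the bar's groove. Stop there, set the pin fully home with its shoulder flat on the rail, and let it go standing upright. While dragging, press and push lightly: about 5 N is plenty and more than 30 N is never allowed; leave everything else where it stands.

Things in the scene. Friction and masses are not known exactly. Their poses are not given: they have to be found in the camera images.
- rail: fixed aluminium rail, 360 x 64 x 56 mm tall. Origin on the table under the slot's centre line; x along the slot, z up; it spans x -165 to +195 mm. In its top (z 56) a wide opening (x -120 to -95, 24 mm wide) narrows by a taper (to x -88) into a 12 mm slot that runs to x +95. Under its 10 mm thick lips is a channel 24 mm wide, floored by a steel bar
- rail_slot (a point): point on the slot's line at x = 20 mm of the rail, 30 mm above the table: level with the dark steel bar's top, which is flat and level from under the opening to the slot's end, 26 mm below the rail's top. The bar has one groove straight across, 22 mm long in x, 24 mm deep; its centre lies anywhere within 45 mm of this point along the slot, and is hidden. The bar is stiff and stays put
- rail_entry (a point): centre of the wide opening, level with the rail's top face (x = -105, z = 56 mm on the rail); axes as the rail's
- holder: grey plastic parking block for the pin, fixed, 70 x 70 x 56 mm, origin at the centre of its underside; round hole 21 mm wide in the middle of its top, 50 mm deep, in which the pin stands with its shoulder on the block's top
- pin_grip (a point): centre of the locking pin's grip, a black square block 20 x 20 mm, 48 mm tall; x and y square to its faces, z up along the pin. Below the grip a steel shoulder disc 30 mm wide, 5 mm thick (underside 29 mm below this point). With the foot on the bar the shoulder is 18 mm clear of the rail and this point 103 mm above the table; fully home, shoulder on the rail's top, it is 85 mm above the table
- pin_foot (a point): centre of the underside of the pin's foot disc (16 mm wide, 6 mm thick), 73 mm below the grip's centre and 44 mm below the shoulder's underside; an 8 mm shaft joins foot and shoulder. z up along the pin. Whole pin 97 mm, about 0.15 kg
- beaker_mid (a point): white plastic beaker, 72 mm wide, 85 mm tall, open top; this point at half height. Bystander
- bottle_a_mid (a point): white plastic sample bottle, 52 mm wide, 110 mm tall, white cap; point at half height. Bystander
- bottle_b_mid (a point): like bottle_a but with a black cap; point at half height. Bystander
- tape_mid (a point): roll of tape lying flat, 90 mm wide, 22 mm tall; its centre. Bystander
- float_mid (a point): orange net float, 68 mm wide, 70 mm tall; its centre. Bystander
- wrench_grip (a point): steel wrench lying on the table; its handle. Bystander
- pin: the locking pin as a whole; origin at the centre of its foot's underside, z up along it
There are look-alikes about, which are no part of the job. There is more than one size of the pin; the job needs the middle-sized.

How it is judged:
By the outcome, as a careful person would: the job done as asked, in the order asked, and still so for the second after the job is handed in, with the robot touching nothing.
It also fails if it takes over 72 s, if anything falls off the work surface, if the arm or the gripper's body presses on something with over 40 N, if the wrist force passes 120 N, or if a joint passes its speed limit or range.

## Robot

A 6-joint arm with a two-finger parallel gripper is mounted at the origin on the work surface. World frame = base frame: x ahead of the robot, y to its left, z up, the work surface at z = 0. Lengths are in mm, angles in rad, forces in N, time in s.
With the tool pointing down it reaches from about 350 to 925 mm from the base axis. Payload 6.4 kg.
Tool frame: the origin (TCP) lies on the front face of the gripper's body, between the roots of the fingers; the fingertips stand manip.tip_extent ahead of it and the grasp point (between the pads) lies 78 mm ahead of it (manip.tip_extent is the distance from the TCP to the fingertips, in mm); z points along the fingers, y is the line along which they close (so a half turn about z gives the same grasp; the last joint's range is limited). The gripper opens to 94 mm and grips with 3 to 60 N. Pads are 16 mm wide; open, the fingers measure 119 mm over their backs; the gripper's body (75 mm by 177 mm) begins 78 mm behind the grasp point.
Start: joints at [-1.423, 0.245, 1.558, -0, 1.339, -0.174], TCP at [205.584, -616.644, 302.655] pointing down, gripper open.
Joint ranges: [-3.13, 3.13], [-1.02, 2.26], [0.13, 2.54], [-0.95, 4.09], [0.21, 2.88], [-2.74, 2.74]. Speed limits (rad/s): [2.57, 2.57, 3.14, 3.14, 3.14, 3.14].

## Interface

Orientations are given as a unit quaternion [x, y, z, w].
In Python, from workcell import manip gives the robot as it stands. The module is installed in compiled form; this text tells all that it offers.
- The arm moves only by the tool send_rows, never from a script. Its arguments are lists of equal length, an entry for each row: "claw": the finger opening in mm, from 0 to 94; "xyz": the shift along the tool's x, y, z in mm, a list of three; "angular": the turn, a rotation vector about the tool's x, y, z in rad, a list of three. A call has 1 to 20 rows; each row shifts and turns the commanded pose from where the row before left it, along the tool's axes as they then stand; what a row does not reach is not made up. A row lasts 1/12 s, in which the tool goes at most 41.7 mm and 7.16 degrees, less where a joint would pass 70% of its speed; a pose out of reach is approached as far as the arm can. A call is refused whole if a number of a shift passes 41.7 or a number of a turn 0.125, either way. A call with a gripper value outside its range is refused whole. The fingers move at their own pace and stop on an object; "squeeze" is the grip in N (left out, the last holds). Time passes only in rows, so rows that do not move let the fingers close. It gives the time, the measured TCP pose, the force, the opening and the grip force at its end, in the units of the state.
- manip.state(): the state, without advancing time (a new reading comes with each control period).
- manip.camera(name): name is "side" or "top"; returns a dict with "pixels" (480x640x3 uint8, blue, green, red), "z_map" (480x640 float32, mm along the optical axis (not along the pixel's ray), 0 where there is no reading), "vfov" (degrees; the focal length in pixels is half the picture's height over the tangent of half this angle, whatever the lens; pixels are square), "cx", "cy" (the principal point, pixels), "k1" (the pictures are not rectified: a ray, as slopes to the right and down, at radius r is drawn at 1 + k1 r^2 times it, then the intrinsics apply), "T" (4x4, takes a point from camera to world coordinates). Camera axes: x right, y down, z forward; pixel columns grow to the right and rows downward; lengths in mm; the calibration is good to about 2 mm. A picture is of the moment at which its call begins.
- manip.hand_in(): hands the job in; it is judged then, once.
Trained networks look in a picture, given as the dict that the camera call returned (one of the last four; its "shot" number tells which), for a name from the list of things; names that differ only in an ending like _2 or _b are one class to them, and where a whole thing is asked for, a point or a joint stands for the part that bears it (a point fixed in the world has none). Each returns a list of dicts, best first, with "conf" (0 to 1); they miss things now and then, are a little off and sometimes report something else, mostly with a low value. They report only what shows in the picture. A call takes as long as a camera call. They do not tell look-alikes from the thing itself.
- manip.boxes_of(picture, name): "bbox" ([left, top, width, height] in pixels, round what is visible of it).
The state is a dict: "time_s": time; "qpos": joint angles; "joint_vel": joint speeds; "effort": joint torques, N m; "position": TCP position; "eef_rot": TCP orientation; "wrist_force": force on the tool from outside, world axes, zero at the start; "wrist_torque": the same for the moment, N m; "finger_gap": finger opening in mm; "grip_force": force on a finger pad.
Only numpy, scipy, OpenCV 4.12 (cv2) and the standard library are available. Lean on these libraries where they do the work, as an engineer would, in place of code of your own. Each camera call takes 0.05 s, during which the arm holds its last target. There are 200 camera calls.

## Working session

There is one attempt and no reset: what is moved stays moved. The work goes in short steps, Python scripts to look and compute and a tool call to move; the robot and the scene stay as the last step left them, time stands still between calls to the robot, and variables do not carry over. Pictures are saved under pics/ and viewed, at most 10 in all, crops included, and the job is handed in when it is done.

Besides the shell and the picture viewer there is one more tool, called after "Request:" as name(argument=value, ...) on one line, values as JSON. send_rows: Moves the arm, as the interface text tells. Its arguments: {"type":"object","properties":{"claw":{"type":"array","items":{"type":"number"}},"xyz":{"type":"array","items":{"type":"array","items":{"type":"number"}}},"angular":{"type":"array","items":{"type":"array","items":{"type":"number"}}},"squeeze":{"type":"number"}},"required":["claw","xyz","angular"]}

```bash
mkdir -p pics; cat > h.py <<'E'
import numpy as np, cv2
from workcell import manip
from scipy.spatial.transform import Rotation as R
def K(c):
    f=240/np.tan(np.radians(c["vfov"])/2); return f
def ray(c,u,v):
    f=K(c); d=np.array([(u-c["cx"])/f,(v-c["cy"])/f]); s=d.copy()
    for _ in range(20): s=d/(1+c["k1"]*(s@s))
    return np.array([s[0],s[1],1.])
def pt(c,u,v,z=None):
    z=c["z_map"][int(round(v)),int(round(u))] if z is None else z
    T=np.array(c["T"]); return T[:3,:3]@(ray(c,u,v)*z)+T[:3,3]
def onplane(c,u,v,h):
    T=np.array(c["T"]); d=T[:3,:3]@ray(c,u,v); return T[:3,3]+d*(h-T[2,3])/d[2]
def proj(c,P):
    T=np.array(c["T"]); p=T[:3,:3].T@(np.asarray(P,float)-T[:3,3]); s=p[:2]/p[2]; s=s*(1+c["k1"]*(s@s)); return s*K(c)+[c["cx"],c["cy"]]
def cloud(c):
    f=K(c); v,u=np.mgrid[:480,:640]
    d=np.stack([(u-c["cx"])/f,(v-c["cy"])/f],-1); s=d.copy()
    for _ in range(20): s=d/(1+c["k1"]*(s**2).sum(-1,keepdims=True))
    P=np.concatenate([s,np.ones((480,640,1))],-1)*c["z_map"][...,None]
    T=np.array(c["T"]); W=P@T[:3,:3].T+T[:3,3]; W[c["z_map"]==0]=np.nan; return W
E
python3 - <<'E'
from h import *
s=manip.state(); print({k:np.round(v,3).tolist() for k,v in s.items()}, manip.tip_extent)
for n in("top","side"):
    c=manip.camera(n); cv2.imwrite(f"pics/{n}0.png",c["pixels"])
    np.savez(f"{n}0.npz",**{k:v for k,v in c.items()})
    print(n,c["vfov"],c["k1"],np.round(c["T"],2).tolist())
    for o in("rail","rail_entry","holder","pin","pin_grip","pin_foot"):
        for b in manip.boxes_of(c,o)[:5]:
            x,y,w,h=b["bbox"]; 
            u,v=min(639,x+w/2),min(479,y+h/2)
            print(o,np.round(b["bbox"]).tolist(),round(b["conf"],2),np.round(pt(c,u,v)).tolist())
E
```

```text
{'time_s': 0.0, 'qpos': [-1.423, 0.246, 1.559, -0.0, 1.339, -0.174], 'joint_vel': [0.001, -0.0, 0.0, 0.001, 0.0, 0.001], 'effort': [-0.0, -41.584, -31.46, 0.068, 0.033, -0.0], 'position': [205.516, -616.221, 301.585], 'eef_rot': [0.987, 0.16, 0.0, -0.001], 'wrist_force': [0.324, 0.691, 0.043], 'wrist_torque': [-0.008, -0.025, -0.039], 'grip_force': 0.0, 'finger_gap': 93.801} 97.19999999999999
top 44.95638029649193 -0.18573843369857368 [[-0.02, -0.99, 0.15, 361.34], [-1.0, 0.02, -0.01, 35.02], [0.01, -0.15, -0.99, 1483.77], [0.0, 0.0, 0.0, 1.0]]
rail [245.0, 214.0, 146.0, 55.0] 0.94 [559.0, 14.0, 32.0]
rail [184.0, 280.0, 9.0, 12.0] 0.7 [449.0, 327.0, 109.0]
rail_entry [244.0, 216.0, 147.0, 52.0] 0.86 [557.0, 16.0, 23.0]
holder [172.0, 272.0, 40.0, 32.0] 0.55 [447.0, 328.0, 61.0]
pin [213.0, 296.0, 26.0, 17.0] 0.55 [400.0, 233.0, 134.0]
pin [180.0, 283.0, 11.0, 11.0] 0.48 [443.0, 338.0, 91.0]
pin_grip [215.0, 300.0, 22.0, 19.0] 0.74 [389.0, 233.0, 131.0]
pin_grip [178.0, 281.0, 17.0, 9.0] 0.52 [448.0, 332.0, 108.0]
pin_grip [246.0, 216.0, 142.0, 56.0] 0.3 [552.0, 17.0, 37.0]
pin_grip 
[... 607 characters left out ...]
0, 66.0] 0.69 [444.0, 362.0, 54.0]
holder [322.0, 170.0, 35.0, 28.0] 0.69 [593.0, -337.0, 8.0]
pin [373.0, 296.0, 27.0, 66.0] 0.95 [397.0, 261.0, 83.0]
pin [335.0, 431.0, 18.0, 28.0] 0.72 [427.0, 445.0, 48.0]
pin [272.0, 194.0, 39.0, 27.0] 0.59 [679.0, -157.0, 23.0]
pin_grip [332.0, 346.0, 24.0, 40.0] 0.68 [448.0, 352.0, 92.0]
pin_grip [380.0, 295.0, 24.0, 64.0] 0.67 [389.0, 256.0, 86.0]
pin_grip [338.0, 429.0, 12.0, 36.0] 0.66 [427.0, 445.0, 46.0]
pin_foot [372.0, 292.0, 34.0, 70.0] 0.88 [393.0, 262.0, 90.0]
pin_foot [333.0, 348.0, 20.0, 36.0] 0.71 [448.0, 352.0, 92.0]
pin_foot [231.0, 195.0, 24.0, 44.0] 0.62 [748.0, -18.0, 71.0]
pin_foot [337.0, 430.0, 16.0, 34.0] 0.55 [426.0, 444.0, 43.0]
```

View pics/top0.png

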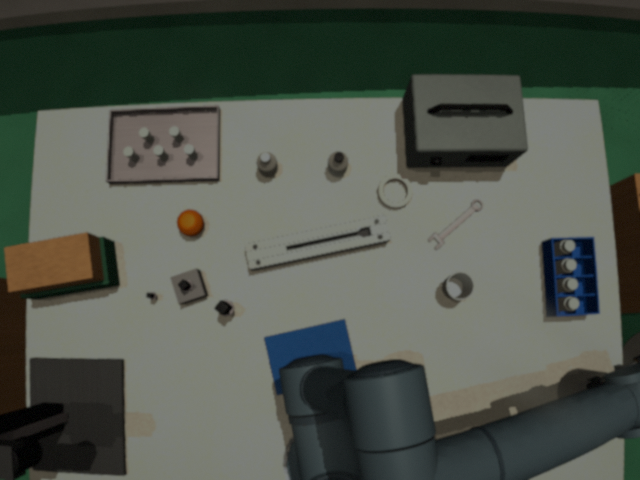

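View pics/side0.png

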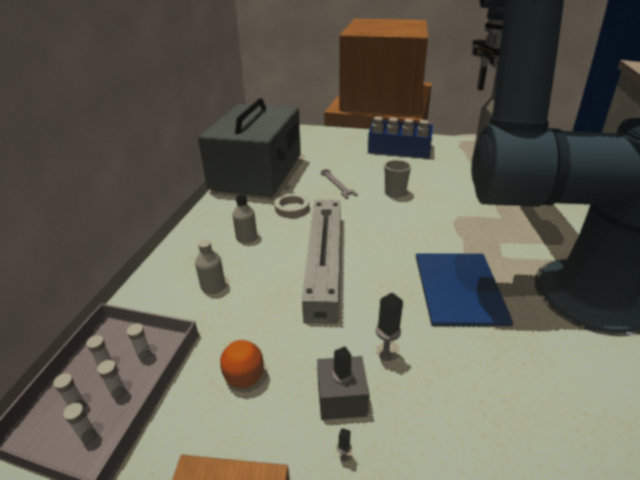

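```bash
cat > m.py <<'E'
from h import *
for n in("top","side"):
    d=np.load(f"{n}0.npz"); c={k:d[k] for k in d.files}; W=cloud(c); g=c["pixels"].astype(float).mean(-1)
    X,Y,Z=W[...,0],W[...,1],W[...,2]
    def rect(m,name):
        P=W[m]; r=cv2.minAreaRect(P[:,:2].astype(np.float32)); print(n,name,len(P),"c",np.round(r[0],1),"s",np.round(r[1],1),"a",round(r[2],2),"z",np.round(np.median(P[:,2]),1))
        return P
    ri=(abs(X-565)<130)&(abs(Y-10)<230)&(Z>46)&(Z<66)
    nl,l,st,_=cv2.connectedComponentsWithStats(ri.astype(np.uint8)); k=1+np.argmax(st[1:,4]); P=rect(l==k,"rail")
    # slot/dark pixels in rail region
    ctr=np.array(cv2.minAreaRect(P[:,:2].astype(np.float32))[0])
    rect((np.hypot(X-447,Y-330)<60)&(Z>48)&(Z<64),"holder")
    for zt in(95,100,104):
        rect((np.hypot(X-447,Y-330)<30)&(Z>zt)&(Z<116),f"grip>{zt}")
    rect((np.hypot(X-447,Y-330)<30)&(Z>64)&(Z<116),"gripall")
    rect((np.hypot(X-397,Y-245)<45)&(Z>20)&(Z<200),"bigpin")
    for nm,q,w in(("rail",ctr,230),):
        pass
    f=lambda p:tuple(int(v) for v in p)
    im=c["pixels"]
    if n=="top": a=im[205:280,235:400]; a=cv2.resize(a,None,fx=4.8,fy=4.8,interpolation=cv2.INTER_CUBIC)
    else: a=im[190:430,295:415]; a=cv2.resize(a,None,fx=2.5,fy=2.5,interpolation=cv2.INTER_CUBIC)
    cv2.imwrite(f"pics/{n}_crop.png",np.clip(a*1.8,0,255).astype(np.uint8))
E
python3 m.py
```

```text
top rail 3293 c [554.2  15.5] s [ 65.3 359.7] a 10.67 z 56.6
top holder 696 c [451.9 342.4] s [71.6 70.7] a 17.92 z 56.6
top grip>95 81 c [452.5 341.1] s [21.6 20.1] a 35.9 z 108.9
top grip>100 75 c [452.7 341.6] s [20.6 19.9] a 36.81 z 109.1
top grip>104 64 c [452.2 341.7] s [20.  19.1] a 36.81 z 109.4
top gripall 114 c [453.9 339.4] s [23.  33.8] a 51.36 z 106.2
top bigpin 245 c [396.1 243.9] s [36.5 36.6] a 89.32 z 130.2
side rail 3056 c [554.   15.9] s [ 64.2 365. ] a 10.57 z 57.2
side holder 1671 c [451.  342.4] s [69.4 72.8] a 17.61 z 57.1
side grip>95 250 c [450.3 343.4] s [19.7 19.9] a 41.39 z 108.6
side grip>100 209 c [450.3 343.4] s [19.7 19.9] a 41.39 z 109.1
side grip>104 177 c [450.1 343.4] s [19.9 19.4] a 38.79 z 109.5
side gripall 480 c [450.3 343.5] s [19.8 19.9] a 41.79 z 96.2
side bigpin 1082 c [394.3 248.9] s [39.7 34. ] a 22.84 z 99.9
```

View pics/top_crop.png

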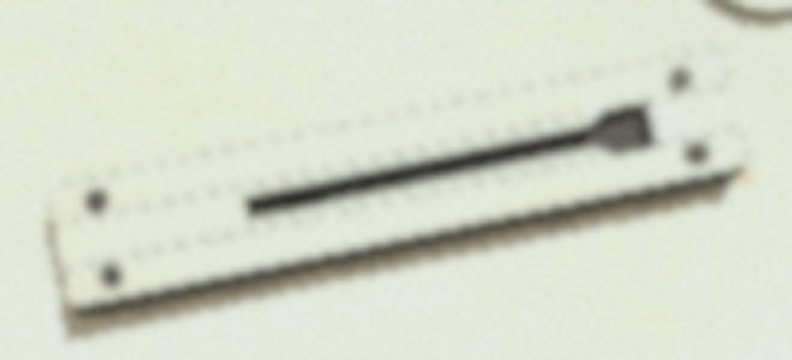

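The top crop shows the rail with its wide opening at the right end, about crop (625,128), i.e. pixel (365,232). The slot runs left to about pixel (287,248). So rail +x points to world +y. The pin at (186,286) stands in the grey block, so it is the middle-sized one. The one at (224,308) is bigger and the one at (151,295) is smaller.

```bash
cat >> h.py <<'E'
A=np.radians(10.6); XR=np.array([-np.sin(A),np.cos(A)]); YR=np.array([-np.cos(A),-np.sin(A)]); O=np.array([554.1,15.7])-15*XR
def rail(p): d=np.asarray(p)[:2]-O; return np.array([d@XR,d@YR])
def plan(target,psi=None,s=None):
    s=s or manip.state(); M=R.from_quat(s["eef_rot"]).as_matrix(); d=np.asarray(target,float)-s["position"]
    print("pos",np.round(s["position"],1),"psi",round(np.degrees(np.arctan2(M[1,0],M[0,0])),2),"zt",np.round(M[:,2],3),"tool d",np.round(M.T@d,1))
E
python3 - <<'E'
from h import *
d=np.load("top0.npz"); c={k:d[k] for k in d.files}
g=c["pixels"].astype(float).mean(-1)
# sample dark pixels in rail coords at z=56
pts=[]
for v in range(205,280):
    for u in range(235,400):
        p=rail(onplane(c,u,v,56.))
        if abs(p[1])<16 and -135<p[0]<110: pts.append((*p,g[v,u]))
pts=np.array(pts)
ref=np.median(pts[abs(pts[:,1])>13,2]); w=np.clip(ref*0.85-pts[:,2],0,None)
for a in range(-130,110,15):
    m=(pts[:,0]>=a)&(pts[:,0]<a+15); W=w[m].sum()
    print(a,round((w[m]*pts[m,1]).sum()/max(W,1e-9),1),round(W))
print(O)
# plan with yaw 39
s=manip.state(); ps=np.radians(39); p=np.array(s["position"])
for t in((520,-200,300),(451,342.5,300)):
    dd=np.array(t)-p; print(np.round([dd[0]*np.cos(ps)+dd[1]*np.sin(ps),dd[0]*np.sin(ps)-dd[1]*np.cos(ps),-dd[2]],1)); p=np.array(t)
E
```

```text
-130 -1.6 691
-115 -1.7 2831
-100 -1.6 1914
-85 -1.5 1376
-70 -1.6 1290
-55 -1.5 1391
-40 -1.4 1415
-25 -1.3 1338
-10 -1.5 1384
5 -1.5 1431
20 -1.5 1434
35 -1.6 1361
50 -1.3 1467
65 -1.3 1518
80 -1.4 1232
95 1.3 7
[556.85927026   0.95596976]
[ 506.6 -125.9    2.7]
[ 287.8 -465.    -0. ]
```

Request:
send_rows(claw=[94,94,94], xyz=[[0,0,0],[0,0,0],[0,0,0]], angular=[[0,0,-0.12],[0,0,-0.12],[0,0,-0.12]])

```text
time_s: 0.95
position: [205.6, -616.6, 302.7]
eef_rot: [0.941, 0.337, 0.0, 0.0]
wrist_force: [0.5, -0.6, 0.6]
finger_gap: 93.9
grip_force: 0.0
```

Request:
send_rows(claw=[94,94,94,94,94,94,94,94,94,94,94,94,94,94], xyz=[[36.2,-9,0],[36.2,-9,0],[36.2,-9,0],[36.2,-9,0],[36.2,-9,0],[36.2,-9,0],[36.2,-9,0],[36.2,-9,0],[36.2,-9,0],[36.2,-9,0],[36.2,-9,0],[36.2,-9,0],[36.2,-9,0],[36.2,-9,0]], angular=[[0,0,0],[0,0,0],[0,0,0],[0,0,0],[0,0,0],[0,0,0],[0,0,0],[0,0,0],[0,0,0],[0,0,0],[0,0,0],[0,0,0],[0,0,0],[0,0,0]])

```text
time_s: 2.12
position: [520.5, -197.7, 303.0]
eef_rot: [0.942, 0.334, 0.0, 0.0]
wrist_force: [0.5, -0.0, 0.3]
finger_gap: 93.6
grip_force: 0.0
```

Request:
send_rows(claw=[94,94,94,94,94,94,94,94,94,94,94,94,94,94,94,94], xyz=[[19.2,-31,0],[19.2,-31,0],[19.2,-31,0],[19.2,-31,0],[19.2,-31,0],[19.2,-31,0],[19.2,-31,0],[19.2,-31,0],[19.2,-31,0],[19.2,-31,0],[19.2,-31,0],[19.2,-31,0],[19.2,-31,0],[19.2,-31,0],[19.2,-31,0],[0,0,0]], angular=[[0,0,0],[0,0,0],[0,0,0],[0,0,0],[0,0,0],[0,0,0],[0,0,0],[0,0,0],[0,0,0],[0,0,0],[0,0,0],[0,0,0],[0,0,0],[0,0,0],[0,0,0],[0,0,0]])

```text
time_s: 3.45
position: [448.9, 347.7, 302.8]
eef_rot: [0.942, 0.337, 0.0, -0.001]
wrist_force: [0.8, 0.6, -0.5]
finger_gap: 93.9
grip_force: 0.0
```

```bash
python3 - <<'E'
from h import *
plan((451,342.5,90+78)); s=manip.state(); print(np.round(s["qpos"],2))
E
```

```text
pos [448.9 347.7 302.8] psi 39.38 zt [ 0.     0.002 -1.   ] tool d [ -1.8   5.6 134.8]
[0.46 0.05 1.77 0.   1.32 1.34]
```

Request:
send_rows(claw=[94,94,94,94,94,94,94], xyz=[[-1.8,5.6,20],[0,0,25],[0,0,25],[0,0,25],[0,0,25],[0,0,14.8],[0,0,0]], angular=[[0,0,0],[0,0,0],[0,0,0],[0,0,0],[0,0,0],[0,0,0],[0,0,0]])

```text
time_s: 4.03
position: [450.4, 336.2, 164.0]
eef_rot: [0.943, 0.334, -0.004, 0.0]
wrist_force: [-0.8, -0.3, 0.2]
finger_gap: 93.9
grip_force: 0.0
```

Request:
send_rows(claw=[50,40,34,30,26,22,18,16,14,14,14,14], xyz=[[0,0,0],[0,0,0],[0,0,0],[0,0,0],[0,0,0],[0,0,0],[0,0,0],[0,0,0],[0,0,0],[0,0,0],[0,0,0],[0,0,0]], angular=[[0,0,0],[0,0,0],[0,0,0],[0,0,0],[0,0,0],[0,0,0],[0,0,0],[0,0,0],[0,0,0],[0,0,0],[0,0,0],[0,0,0]], squeeze=20)

```text
time_s: 5.03
position: [452.1, 338.0, 167.8]
eef_rot: [0.943, 0.334, -0.0, -0.001]
wrist_force: [-0.2, 2.1, 2.0]
finger_gap: 20.0
grip_force: 20.0
```

```bash
python3 - <<'E'
from h import *
plan((451,342.5,90+78)); s=manip.state(); print(s["finger_gap"],s["grip_force"],s["wrist_force"],s["time_s"])
c=manip.camera("side"); a=c["pixels"][280:430,270:450]; cv2.imwrite("pics/g1.png",np.clip(cv2.resize(a,None,fx=4,fy=4,interpolation=cv2.INTER_CUBIC)*1.5,0,255).astype(np.uint8))
E
```

```text
pos [452.1 338.  167.8] psi 39.04 zt [-0.001  0.001 -1.   ] tool d [ 2.  -4.2 -0.2]
20.006414246209065 19.971366226673126 [-0.18014712  2.06687511  2.01046995] 5.0333
```

View pics/g1.png

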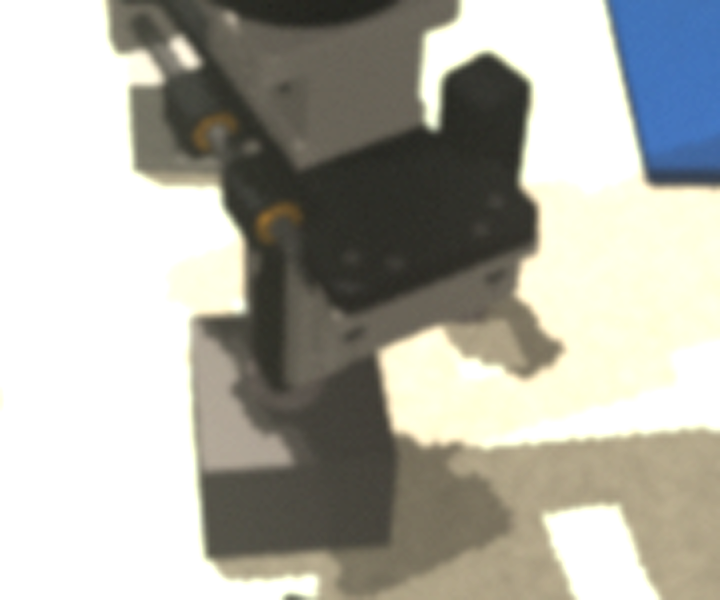

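The picture shows both fingers closed on the black grip, standing above the grey block at crop (290,330). The gap reads 20.0 mm, which matches the grip's width. Next I lift and carry it.

Request:
send_rows(claw=[14,14,14,14,14,14,14,14,14,14,14], xyz=[[0,0,-5],[0,0,-15],[0,0,-25],[0,0,-25],[0,0,-25],[0,0,-15],[0,0,0],[0,0,0],[0,0,0],[0,0,0],[0,0,0]], angular=[[0,0,0],[0,0,0],[0,0,0],[0,0,0],[0,0,0],[0,0,0],[0,0,0.124],[0,0,0.124],[0,0,0.124],[0,0,0.124],[0,0,0]], squeeze=25)

```text
time_s: 6.0
position: [452.4, 337.3, 277.8]
eef_rot: [0.996, 0.092, -0.0, 0.0]
wrist_force: [-0.2, -0.0, -0.8]
finger_gap: 19.9
grip_force: 25.0
```

Request:
send_rows(claw=[14,14,14,14,14,14,14,14,14,14,14,14,14,14,14,14,14], xyz=[[1,12,0],[2,23,0],[3.2,35,0],[3.2,35,0],[3.2,35,0],[3.2,35,0],[3.2,35,0],[3.2,35,0],[3.2,35,0],[3.2,35,0],[3.2,35,0],[3.2,35,0],[3.2,35,0],[2,23,0],[1,12,0],[0,0,0],[0,0,0]], angular=[[0,0,0],[0,0,0],[0,0,0],[0,0,0],[0,0,0],[0,0,0],[0,0,0],[0,0,0],[0,0,0],[0,0,0],[0,0,0],[0,0,0],[0,0,0],[0,0,0],[0,0,0],[0,0,0],[0,0,0]])

```text
time_s: 7.42
position: [576.5, -101.9, 277.6]
eef_rot: [0.996, 0.093, -0.0, -0.0]
wrist_force: [0.1, 0.5, -2.0]
finger_gap: 19.7
grip_force: 25.0
```

```bash
python3 - <<'E'
from h import *
e=O-107*XR; plan((*e,200)); s=manip.state(); print(e,s["finger_gap"],s["wrist_force"],s["wrist_torque"],s["time_s"],rail(s["position"]))
for n in("top","side"):
    c=manip.camera(n); np.savez(f"{n}1.npz",**c)
    print(n,proj(c,(*e,56)),proj(c,s["position"]),proj(c,np.array(s["position"])-[0,0,151]))
    u,v=np.round(proj(c,np.array(s["position"])-[0,0,100])).astype(int)
    a=c["pixels"][max(v-60,0):v+60,u-70:u+70]; cv2.imwrite(f"pics/h{n}.png",np.clip(cv2.resize(a,None,fx=5,fy=5,interpolation=cv2.INTER_CUBIC)*1.5,0,255).astype(np.uint8)); print(u-70,v-60)
E
```

```text
pos [ 576.5 -101.9  277.6] psi 10.67 zt [-0.001  0.001 -1.   ] tool d [-0.3  2.3 77.6]
[ 576.54206477 -104.2181126 ] 19.664753075855405 [ 0.13965083  0.50077326 -1.9703095 ] [0.01170887 0.04644138 0.03472954] 7.4167 [-104.73850609   -0.39863671]
top [365.37833492 231.83098439] [373.87497721 216.05332954] [367.13809291 227.37005515]
299 164
side [326.15228667 211.71605094] [325.04877155 120.01931028] [325.68975267 185.29830872]
255 104
```

View pics/hside.png

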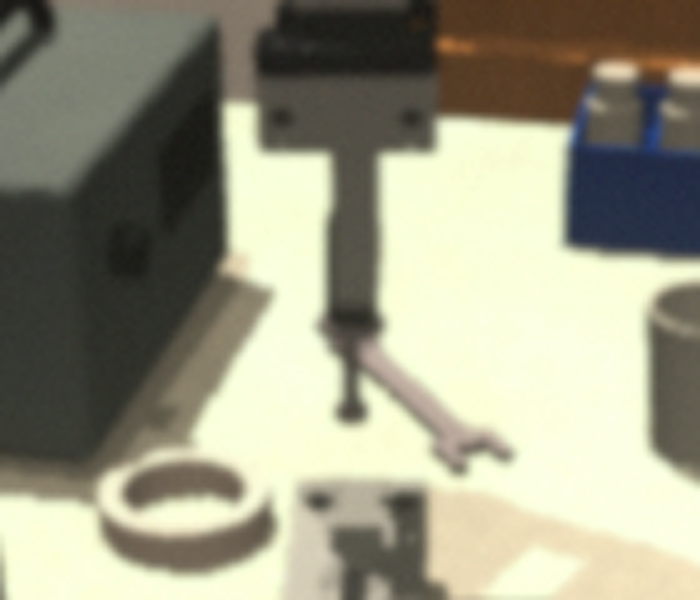

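```bash
python3 - <<'E'
from h import *
for n in("side","top"):
    d=np.load(f"{n}0.npz"); c={k:d[k] for k in d.files}; g=c["pixels"].astype(np.float32).mean(-1)
    # rectified rail-top patch, 0.5 mm/px
    xs=np.arange(-135,110,0.5); ys=np.arange(-45,45,0.5)
    mu=np.array([[proj(c,(*(O+x*XR+y*YR),56.)) for x in xs] for y in ys],np.float32)
    pch=cv2.remap(g,mu[...,0],mu[...,1],cv2.INTER_CUBIC)
    for lo,hi in((-80,-30),(-30,20),(20,70),(-117,-98)):
        p=pch[:,(xs>lo)&(xs<hi)].mean(1); print(n,lo,"profile",dict(zip(ys[::4].astype(int).tolist(),p[::4].round().astype(int).tolist())))
    p=pch[abs(ys)<4].mean(0); print("x prof",dict(zip(xs[::6].astype(int).tolist(),p[::6].round().astype(int).tolist())))
d=np.load("side1.npz"); c={k:d[k] for k in d.files}; g=c["pixels"].astype(float).mean(-1)
for v in range(164,190,2): print(v,g[v,312:340].round().astype(int))
E
```

```text
side -80 profile {-45: 167, -43: 167, -41: 167, -39: 166, -37: 165, -35: 162, -33: 154, -31: 146, -29: 141, -27: 139, -25: 138, -23: 138, -21: 138, -19: 138, -17: 137, -15: 136, -13: 135, -11: 135, -9: 129, -7: 110, -5: 79, -3: 56, -1: 51, 1: 56, 3: 69, 5: 93, 7: 120, 9: 134, 11: 137, 13: 137, 15: 139, 17: 139, 19: 139, 21: 139, 23: 139, 25: 138, 27: 137, 29: 131, 31: 115, 33: 93, 35: 88, 37: 96, 39: 111, 41: 132, 43: 153}
side -30 profile {-45: 168, -43: 167, -41: 167, -39: 167, -37: 167, -35: 163, -33: 155, -31: 147, -29: 143, -27: 142, -25: 141, -23: 141, -21: 141, -19: 140, -17: 139, -15: 137, -13: 135, -11: 135, -9: 130, -7: 109, -5: 75, -3: 50, -1: 46, 1: 53, 3: 68, 5: 94, 7: 121, 9: 134, 11: 136, 13: 137, 15: 141, 17: 142, 19: 142, 21: 141, 23: 141, 25: 140, 27: 139, 29: 133, 31: 115, 33: 90, 35: 78, 37: 84, 39: 99, 41: 123, 43: 148}
side 20 profile {-45: 169, -43: 168, -41: 168, -39: 168, -37: 168, -35: 164, -33: 156, -31: 149, -29: 145, -27: 144, -25: 144, -23: 143, -21: 142, -19: 142, -17: 142, -15: 140, -13: 136, -11: 135, -9: 131, -7: 109, -5: 73, -3: 48, -1: 45, 1: 53, 3
[... 4581 characters left out ...]
164 163 163 163 162 162 162 159 146 113  74  58  73  88  91  92
 101 110 116 120 123 132 145 154 159 161]
180 [163 164 164 163 164 164 164 164 163 160 145 115  75  64  89 123 135 123
 102  96 101 110 115 118 123 129 137 147]
182 [163 162 163 163 164 163 163 163 162 160 145 113  75  62  89 127 151 156
 151 139 118  97  96 107 114 116 120 126]
184 [163 163 163 164 165 163 164 162 160 150 127  93  64  54  66  98 131 154
 160 159 150 136 119 102  98 106 112 116]
186 [162 163 163 163 163 163 162 162 156 136  98  67  52  51  54  73 111 147
 161 162 161 160 155 143 123 101  95 104]
188 [162 162 162 161 163 163 162 161 160 152 134 113  98  95 102 116 138 154
 160 161 162 160 159 160 155 145 122 103]
```

Request:
send_rows(claw=[14,14,14,14,14,14,14], xyz=[[-1.5,2.3,10],[0,0,20],[0,0,18],[0,0,8],[0,0,2],[0,0,0],[0,0,0]], angular=[[0,0,0],[0,0,0],[0,0,0],[0,0,0],[0,0,0],[0,0,0],[0,0,0]])

```text
time_s: 8.1
position: [576.3, -104.3, 220.7]
eef_rot: [0.996, 0.093, 0.001, 0.0]
wrist_force: [0.3, -0.2, -2.1]
finger_gap: 19.9
grip_force: 25.0
```

```bash
python3 - <<'E'
from h import *
s=manip.state(); print(s["position"],rail(s["position"]),s["wrist_force"])
c=manip.camera("side"); T=[]
a=c["pixels"][150:260,260:400]; cv2.imwrite("pics/e1.png",np.clip(cv2.resize(a,None,fx=5,fy=5,interpolation=cv2.INTER_CUBIC)*1.6,0,255).astype(np.uint8))
print(proj(c,(*(O-107*XR),56)), proj(c,np.array(s["position"])-[0,0,155.8]))
E
```

```text
[ 576.30909779 -104.28994531  220.70088912] [-107.02775232    0.24220521] [ 0.30101362 -0.21858313 -2.05843909]
[326.15228667 211.71605094] [326.2275458  208.43462421]
```

View pics/e1.png

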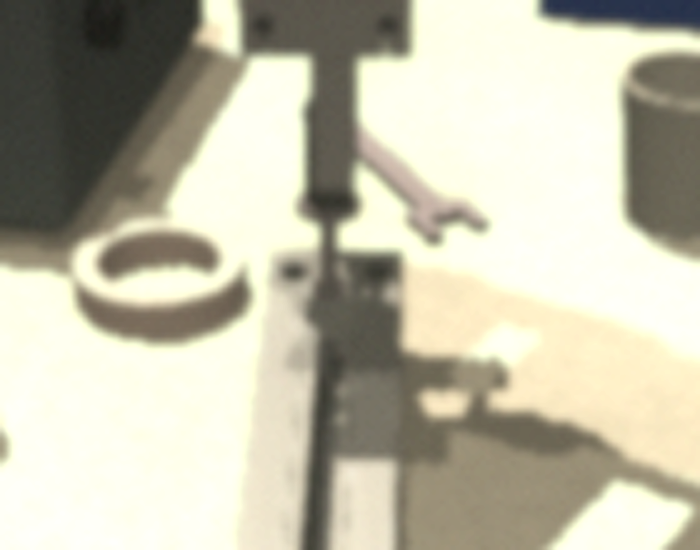

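The picture shows the foot just above the wide opening, about crop (328,290), in line with the slot running down from (322,350).

Request:
send_rows(claw=[14,14,14,14,14,14,14,14], xyz=[[-0.5,0,2],[0,0,4],[0,0,4],[0,0,4],[0,0,4],[0,0,3],[0,0,1],[0,0,0]], angular=[[0,0,0],[0,0,0],[0,0,0],[0,0,0],[0,0,0],[0,0,0],[0,0,0],[0,0,0]])

```text
time_s: 8.82
position: [575.2, -104.5, 197.3]
eef_rot: [0.996, 0.093, -0.0, -0.0]
wrist_force: [-1.0, -0.3, -1.6]
finger_gap: 19.7
grip_force: 25.0
```

Request:
send_rows(claw=[14,14,14,14,14,14,14], xyz=[[0,0,2],[0,0,2],[0,0,2],[0,0,2],[0,0,1],[0,0,0],[0,0,0]], angular=[[0,0,0],[0,0,0],[0,0,0],[0,0,0],[0,0,0],[0,0,0],[0,0,0]])

```text
time_s: 9.4
position: [575.4, -104.6, 188.8]
eef_rot: [0.996, 0.093, -0.0, -0.0]
wrist_force: [-0.0, -0.0, -1.9]
finger_gap: 19.6
grip_force: 25.0
```

Request:
send_rows(claw=[14,14,14,14], xyz=[[0,0,1],[0,0,1],[0,0,0],[0,0,0]], angular=[[0,0,0],[0,0,0],[0,0,0],[0,0,0]])

```text
time_s: 9.73
position: [575.3, -104.6, 186.8]
eef_rot: [0.996, 0.093, -0.0, -0.0]
wrist_force: [-0.4, 0.2, -2.1]
finger_gap: 19.7
grip_force: 25.0
```

Request:
send_rows(claw=[14,14,14,14], xyz=[[0,0,0.5],[0,0,0.5],[0,0,0],[0,0,0]], angular=[[0,0,0],[0,0,0],[0,0,0],[0,0,0]])

```text
time_s: 10.07
position: [575.4, -104.6, 185.8]
eef_rot: [0.996, 0.093, 0.0, -0.0]
wrist_force: [0.3, -0.0, -1.8]
finger_gap: 20.2
grip_force: 25.0
```

Request:
send_rows(claw=[14,14,14], xyz=[[0,0,0.5],[0,0,0],[0,0,0]], angular=[[0,0,0],[0,0,0],[0,0,0]])

```text
time_s: 10.32
position: [575.5, -104.6, 185.8]
eef_rot: [0.996, 0.093, 0.0, 0.0]
wrist_force: [-1.3, 1.0, 1.6]
finger_gap: 20.1
grip_force: 25.0
```

Request:
send_rows(claw=[14,14,14], xyz=[[0,0,0.5],[0,0,0],[0,0,0]], angular=[[0,0,0],[0,0,0],[0,0,0]])

```text
time_s: 10.57
position: [575.6, -104.6, 185.7]
eef_rot: [0.996, 0.093, -0.0, 0.0]
wrist_force: [-3.2, 1.3, 6.2]
finger_gap: 19.7
grip_force: 25.0
```

Request:
send_rows(claw=[14,14,14,14,14,14], xyz=[[0,-2,-0.3],[0,-3,0],[0,-3,0],[0,-2,0],[0,0,0],[0,0,0]], angular=[[0,0,0],[0,0,0],[0,0,0],[0,0,0],[0,0,0],[0,0,0]])

```text
time_s: 11.07
position: [574.0, -94.7, 185.8]
eef_rot: [0.996, 0.093, 0.001, 0.0]
wrist_force: [0.4, -1.5, 4.2]
finger_gap: 19.9
grip_force: 25.0
```

Request:
send_rows(claw=[14,14,14,14], xyz=[[0,-2,0],[0,-2,0],[0,-1,0],[0,0,0]], angular=[[0,0,0],[0,0,0],[0,0,0],[0,0,0]])

```text
time_s: 11.4
position: [573.0, -90.0, 185.7]
eef_rot: [0.996, 0.093, 0.001, 0.001]
wrist_force: [0.8, -3.4, 6.2]
finger_gap: 20.0
grip_force: 25.0
```

Request:
send_rows(claw=[14,14,14,14], xyz=[[0,-2,-0.4],[0,-2,0],[0,-1,0],[0,0,0]], angular=[[0,0,0],[0,0,0],[0,0,0],[0,0,0]])

```text
time_s: 11.73
position: [571.7, -84.7, 185.7]
eef_rot: [0.996, 0.093, 0.0, 0.0]
wrist_force: [-0.0, -2.0, 4.6]
finger_gap: 20.3
grip_force: 25.0
```

Request:
send_rows(claw=[14,14,14,14,14], xyz=[[0,-2,0],[0,-2,0],[0,-2,0],[0,-2,0],[0,0,0]], angular=[[0,0,0],[0,0,0],[0,0,0],[0,0,0],[0,0,0]])

```text
time_s: 12.15
position: [570.2, -76.8, 185.7]
eef_rot: [0.996, 0.093, 0.0, 0.0]
wrist_force: [0.8, -2.8, 5.3]
finger_gap: 20.1
grip_force: 25.0
```

Request:
send_rows(claw=[14,14,14,14,14,14,14,14], xyz=[[0,-2,-0.2],[0,-3,0],[0,-4,0],[0,-4,0],[0,-4,0],[0,-3,0],[0,-2,0],[0,0,0]], angular=[[0,0,0],[0,0,0],[0,0,0],[0,0,0],[0,0,0],[0,0,0],[0,0,0],[0,0,0]])

```text
time_s: 12.82
position: [566.0, -54.8, 185.7]
eef_rot: [0.996, 0.093, -0.0, -0.0]
wrist_force: [0.2, -2.1, 5.4]
finger_gap: 19.9
grip_force: 25.0
```

Request:
send_rows(claw=[14,14,14,14,14,14,14,14], xyz=[[0,-2,0],[0,-3,0],[0,-4,0],[0,-4,0],[0,-4,0],[0,-2,0],[0,-1,0],[0,0,0]], angular=[[0,0,0],[0,0,0],[0,0,0],[0,0,0],[0,0,0],[0,0,0],[0,0,0],[0,0,0]])

```text
time_s: 13.48
position: [562.3, -35.3, 185.7]
eef_rot: [0.996, 0.093, -0.0, -0.0]
wrist_force: [0.5, -2.9, 5.4]
finger_gap: 19.9
grip_force: 25.0
```

Request:
send_rows(claw=[14,14,14,14,14], xyz=[[0,-2,0],[0,-2,0],[0,-1.5,0],[0,0,0],[0,0,0]], angular=[[0,0,0],[0,0,0],[0,0,0],[0,0,0],[0,0,0]])

```text
time_s: 13.9
position: [561.4, -30.2, 185.7]
eef_rot: [0.996, 0.093, -0.0, -0.0]
wrist_force: [0.0, -2.9, 5.4]
finger_gap: 20.0
grip_force: 25.0
```

Request:
send_rows(claw=[14,14,14,14,14], xyz=[[0,-2,0],[0,-2,0],[0,-1.5,0],[0,0,0],[0,0,0]], angular=[[0,0,0],[0,0,0],[0,0,0],[0,0,0],[0,0,0]])

```text
time_s: 14.32
position: [560.4, -24.7, 185.7]
eef_rot: [0.996, 0.093, -0.0, -0.0]
wrist_force: [0.1, -2.3, 4.4]
finger_gap: 19.7
grip_force: 25.0
```

Request:
send_rows(claw=[14,14,14,14,14], xyz=[[0,-2,0],[0,-2,0],[0,-1.5,0],[0,0,0],[0,0,0]], angular=[[0,0,0],[0,0,0],[0,0,0],[0,0,0],[0,0,0]])

```text
time_s: 14.73
position: [559.3, -19.3, 185.7]
eef_rot: [0.996, 0.093, -0.0, -0.0]
wrist_force: [0.4, -2.1, 4.1]
finger_gap: 19.9
grip_force: 25.0
```

Request:
send_rows(claw=[14,14,14,14,14], xyz=[[0,-2,0],[0,-2,0],[0,-1.5,0],[0,0,0],[0,0,0]], angular=[[0,0,0],[0,0,0],[0,0,0],[0,0,0],[0,0,0]])

```text
time_s: 15.15
position: [558.3, -13.9, 185.7]
eef_rot: [0.996, 0.093, -0.0, -0.0]
wrist_force: [-1.0, -1.8, 4.3]
finger_gap: 20.1
grip_force: 25.0
```

Request:
send_rows(claw=[14,14,14,14,14], xyz=[[0,-2,0],[0,-2,0],[0,-1.5,0],[0,0,0],[0,0,0]], angular=[[0,0,0],[0,0,0],[0,0,0],[0,0,0],[0,0,0]])

```text
time_s: 15.57
position: [557.3, -8.5, 185.7]
eef_rot: [0.996, 0.093, -0.0, -0.0]
wrist_force: [0.5, -3.0, 4.2]
finger_gap: 20.0
grip_force: 25.0
```

Request:
send_rows(claw=[14,14,14,14,14], xyz=[[0,-2,0],[0,-2,0],[0,-1.5,0],[0,0,0],[0,0,0]], angular=[[0,0,0],[0,0,0],[0,0,0],[0,0,0],[0,0,0]])

```text
time_s: 15.98
position: [556.3, -3.1, 185.7]
eef_rot: [0.996, 0.093, -0.0, -0.0]
wrist_force: [0.6, -1.8, 4.6]
finger_gap: 19.8
grip_force: 25.0
```

Request:
send_rows(claw=[14,14,14,14,14], xyz=[[0,-2,0],[0,-2,0],[0,-1.5,0],[0,0,0],[0,0,0]], angular=[[0,0,0],[0,0,0],[0,0,0],[0,0,0],[0,0,0]])

```text
time_s: 16.4
position: [555.3, 2.3, 185.7]
eef_rot: [0.996, 0.093, -0.0, -0.0]
wrist_force: [-0.3, -1.9, 3.8]
finger_gap: 19.5
grip_force: 25.0
```

Request:
send_rows(claw=[14,14,14,14,14], xyz=[[0,-2,0],[0,-2,0],[0,-1.5,0],[0,0,0],[0,0,0]], angular=[[0,0,0],[0,0,0],[0,0,0],[0,0,0],[0,0,0]])

```text
time_s: 16.82
position: [554.3, 7.7, 185.7]
eef_rot: [0.996, 0.093, -0.0, -0.0]
wrist_force: [0.0, -1.7, 4.3]
finger_gap: 19.9
grip_force: 25.0
```

Request:
send_rows(claw=[14,14,14,14,14], xyz=[[0,-2,0],[0,-2,0],[0,-1.5,0],[0,0,0],[0,0,0]], angular=[[0,0,0],[0,0,0],[0,0,0],[0,0,0],[0,0,0]])

```text
time_s: 17.23
position: [553.3, 13.1, 185.7]
eef_rot: [0.996, 0.093, -0.0, -0.0]
wrist_force: [1.0, -1.6, 3.5]
finger_gap: 20.0
grip_force: 25.0
```

Request:
send_rows(claw=[14,14,14,14,14], xyz=[[0,-2,0.1],[0,-2,0],[0,-1.5,0],[0,0,0],[0,0,0]], angular=[[0,0,0],[0,0,0],[0,0,0],[0,0,0],[0,0,0]])

```text
time_s: 17.65
position: [552.3, 18.5, 185.7]
eef_rot: [0.996, 0.093, 0.0, -0.0]
wrist_force: [1.1, -2.8, 5.1]
finger_gap: 19.5
grip_force: 25.0
```

Request:
send_rows(claw=[14,14,14,14,14], xyz=[[0,-2,0],[0,-2,0],[0,-1.5,0],[0,0,0],[0,0,0]], angular=[[0,0,0],[0,0,0],[0,0,0],[0,0,0],[0,0,0]])

```text
time_s: 18.07
position: [551.3, 23.9, 185.7]
eef_rot: [0.996, 0.093, 0.0, -0.0]
wrist_force: [0.6, -2.0, 4.2]
finger_gap: 20.1
grip_force: 25.0
```

Request:
send_rows(claw=[14,14,14,14,14], xyz=[[0,-2,0],[0,-2,0],[0,-1.5,0],[0,0,0],[0,0,0]], angular=[[0,0,0],[0,0,0],[0,0,0],[0,0,0],[0,0,0]])

```text
time_s: 18.48
position: [550.3, 29.3, 185.7]
eef_rot: [0.996, 0.093, 0.0, -0.0]
wrist_force: [0.8, -3.0, 5.3]
finger_gap: 19.8
grip_force: 25.0
```

Request:
send_rows(claw=[14,14,14,14,14], xyz=[[0,-2,0],[0,-2,0],[0,-1.5,0],[0,0,0],[0,0,0]], angular=[[0,0,0],[0,0,0],[0,0,0],[0,0,0],[0,0,0]])

```text
time_s: 18.9
position: [549.2, 34.7, 185.7]
eef_rot: [0.996, 0.093, 0.0, -0.0]
wrist_force: [1.6, -1.9, 5.0]
finger_gap: 19.6
grip_force: 25.0
```

Request:
send_rows(claw=[14,14,14,14,14], xyz=[[0,-2,0],[0,-2,0],[0,-1.5,0],[0,0,0],[0,0,0]], angular=[[0,0,0],[0,0,0],[0,0,0],[0,0,0],[0,0,0]])

```text
time_s: 19.32
position: [548.2, 40.2, 185.7]
eef_rot: [0.996, 0.093, 0.0, -0.0]
wrist_force: [0.7, -4.2, 4.3]
finger_gap: 20.2
grip_force: 25.0
```

Request:
send_rows(claw=[14,14,14,14,14], xyz=[[0,-2,0],[0,-2,0],[0,-1.5,0],[0,0,0],[0,0,0]], angular=[[0,0,0],[0,0,0],[0,0,0],[0,0,0],[0,0,0]])

```text
time_s: 19.73
position: [547.2, 45.6, 185.7]
eef_rot: [0.996, 0.093, -0.0, -0.0]
wrist_force: [1.1, -3.1, 4.9]
finger_gap: 20.0
grip_force: 25.0
```

Request:
send_rows(claw=[14,14,14,14,14], xyz=[[0,-2,0],[0,-2,0],[0,-1.5,0],[0,0,0],[0,0,0]], angular=[[0,0,0],[0,0,0],[0,0,0],[0,0,0],[0,0,0]])

```text
time_s: 20.15
position: [546.2, 51.1, 185.7]
eef_rot: [0.996, 0.093, 0.0, -0.0]
wrist_force: [0.6, -2.6, 5.6]
finger_gap: 19.7
grip_force: 25.0
```

Request:
send_rows(claw=[14,14,14,14,14], xyz=[[0,-2,0],[0,-2,0],[0,-1.5,0],[0,0,0],[0,0,0]], angular=[[0,0,0],[0,0,0],[0,0,0],[0,0,0],[0,0,0]])

```text
time_s: 20.57
position: [545.1, 56.5, 185.7]
eef_rot: [0.996, 0.093, -0.0, -0.0]
wrist_force: [1.4, -2.3, 6.3]
finger_gap: 19.4
grip_force: 25.0
```

Request:
send_rows(claw=[14,14,14,14,14], xyz=[[0,-2,-0.1],[0,-2,0],[0,-1.5,0],[0,0,0],[0,0,0]], angular=[[0,0,0],[0,0,0],[0,0,0],[0,0,0],[0,0,0]])

```text
time_s: 20.98
position: [542.9, 62.2, 184.3]
eef_rot: [0.996, 0.093, -0.002, -0.001]
wrist_force: [0.9, -0.6, -1.8]
finger_gap: 20.0
grip_force: 25.0
```

The foot has dropped: z fell and the vertical force is gone. Next I lower it home gently.

Request:
send_rows(claw=[14,14,14,14,14,14], xyz=[[0,0,1],[0,0,1.5],[0,0,1.5],[0,0,1],[0,0,0],[0,0,0]], angular=[[0,0,0],[0,0,0],[0,0,0],[0,0,0],[0,0,0],[0,0,0]])

```text
time_s: 21.48
position: [544.1, 61.5, 180.6]
eef_rot: [0.996, 0.093, -0.0, -0.0]
wrist_force: [0.5, -0.5, -1.6]
finger_gap: 19.7
grip_force: 25.0
```

Request:
send_rows(claw=[14,14,14,14,14,14,14,14], xyz=[[0,0,1],[0,0,2],[0,0,2],[0,0,2],[0,0,1.5],[0,0,1],[0,0,0],[0,0,0]], angular=[[0,0,0],[0,0,0],[0,0,0],[0,0,0],[0,0,0],[0,0,0],[0,0,0],[0,0,0]])

```text
time_s: 22.15
position: [544.2, 61.5, 171.2]
eef_rot: [0.996, 0.093, -0.0, -0.0]
wrist_force: [-0.4, -0.8, -1.8]
finger_gap: 19.8
grip_force: 25.0
```

Request:
send_rows(claw=[14,14,14,14,14], xyz=[[0,0,1],[0,0,1],[0,0,0.7],[0,0,0],[0,0,0]], angular=[[0,0,0],[0,0,0],[0,0,0],[0,0,0],[0,0,0]])

```text
time_s: 22.57
position: [544.1, 61.6, 168.5]
eef_rot: [0.996, 0.093, -0.0, -0.0]
wrist_force: [-0.5, 0.1, -2.1]
finger_gap: 19.9
grip_force: 25.0
```

Request:
send_rows(claw=[14,14,14], xyz=[[0,0,0.6],[0,0,0],[0,0,0]], angular=[[0,0,0],[0,0,0],[0,0,0]])

```text
time_s: 22.82
position: [544.2, 61.5, 167.9]
eef_rot: [0.996, 0.093, -0.0, -0.0]
wrist_force: [0.5, -0.4, -2.0]
finger_gap: 19.6
grip_force: 25.0
```

Request:
send_rows(claw=[14,14,14], xyz=[[0,0,0.6],[0,0,0],[0,0,0]], angular=[[0,0,0],[0,0,0],[0,0,0]])

```text
time_s: 23.07
position: [544.3, 61.5, 167.8]
eef_rot: [0.996, 0.093, 0.0, 0.0]
wrist_force: [-1.8, 0.2, 3.1]
finger_gap: 20.0
grip_force: 25.0
```

Request:
send_rows(claw=[22,26,32,40,50,60,60,60], xyz=[[0,0,0],[0,0,0],[0,0,0],[0,0,0],[0,0,0],[0,0,0],[0,0,0],[0,0,0]], angular=[[0,0,0],[0,0,0],[0,0,0],[0,0,0],[0,0,0],[0,0,0],[0,0,0],[0,0,0]])

```text
time_s: 23.73
position: [544.2, 61.5, 167.3]
eef_rot: [0.996, 0.093, 0.0, 0.0]
wrist_force: [-0.4, 0.7, -0.3]
finger_gap: 59.1
grip_force: 0.0
```

Request:
send_rows(claw=[60,60,60,60,60,60,60,60,60,60], xyz=[[0,0,-5],[0,0,-12],[0,0,-20],[0,0,-25],[0,0,-25],[0,0,-25],[0,0,-20],[0,0,-10],[0,0,0],[0,0,0]], angular=[[0,0,0],[0,0,0],[0,0,0],[0,0,0],[0,0,0],[0,0,0],[0,0,0],[0,0,0],[0,0,0],[0,0,0]])

```text
time_s: 24.57
position: [544.1, 61.5, 309.6]
eef_rot: [0.996, 0.093, 0.0, 0.0]
wrist_force: [-0.3, -0.2, -0.4]
finger_gap: 60.0
grip_force: 0.0
```

```bash
python3 - <<'E'
from h import *
s=manip.state(); print(s["position"],s["wrist_force"],s["finger_gap"])
c=manip.camera("side"); W=cloud(c)
m=(np.hypot(W[...,0]-545,W[...,1]-61.5)<30)&(W[...,2]>64)&(W[...,2]<130); P=W[m]; print(len(P),np.percentile(P[:,2],[50,95,100]),P[P[:,2]>104].mean(0),P[P[:,2]<90].mean(0))
a=c["pixels"][190:330,250:420]; cv2.imwrite("pics/f.png",np.clip(cv2.resize(a,None,fx=4,fy=4,interpolation=cv2.INTER_CUBIC)*1.4,0,255).astype(np.uint8))
E
```

```text
[544.09694853  61.53521889 309.55993146] [-0.31718049 -0.18011132 -0.4456758 ] 60.00309115979584
239 [ 93.98899867 110.77076434 112.02251623] [544.89273094  65.45861378 109.09445226] [543.75340167  71.34302057  77.49621158]
```

View pics/f.png

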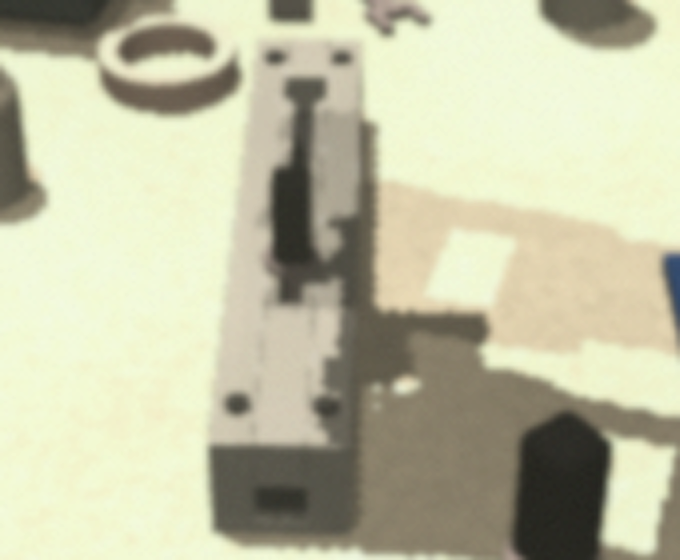

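The picture shows the pin standing upright in the slot, grip at about crop (292,215) with its shoulder flat on the rail. Its top measures about 109 mm above the table, which is the height expected when home. The gripper is clear, so I hand in.

```bash
python3 -c "
from workcell import manip
print(manip.hand_in())"
```

```text
the job is handed in; nothing more can be done
None
```

The middle-sized locking pin is set fully home in the bar's groove at about x = 62 mm on the rail, standing upright and released; no reading during the drag showed more than about 9 N, and the job is handed in.

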